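# Load two machine keys past the sprung lips of a key magazine

### The job

Load the two short steel keys into the spring-loaded magazine on the bench, one at a time: press each one flat and gently down past the two sprung lips until both lips snap back over its top and it stays in when you let go, and let go of the first before fetching the second. Never press on the magazine with more than about 18 N (it is full, and solid, very soon after the second key clicks in). Leave the longer key and everything else on the bench where it is.

Things in the scene. Friction and masses are not known exactly. Their poses are not given: they have to be found in the camera images.
- magazine: Key magazine fixed to the bench: base plate 150x100x12 mm, grey housing 116x54 mm, top 38 mm up. Origin: centre of underside; x along the slot (and a loaded key), z up. Two end columns, the lips and the follower form a head that a screw sets 0 to 13.5 mm above its lowest setting, each time differently, NOT measured. All heights given are above the bench at the lowest setting: add the unknown 0-13.5 mm.
- mouth (a point): Point on the slot's centre line, fixed 80 mm above the bench = height of the lips' underside at the lowest head setting (really 0-13.5 mm higher). Axes as the magazine's. A key laid on the lips' ramps has its underside at 89 mm; ramp tops 97 mm, tops of the columns' flares 99 mm (lowest setting). A loaded key lies with its top against the lips' underside, or just below.
- column_p (a point): Point 80 mm above the bench at the slot's +x end wall, 38 mm from the centre. Each end column is a channel for a key's end: end walls 76 mm apart, cheeks 27 mm apart (play +-3 and +-2.5 mm), flared at the top, outsides at y +-17.5 to +-22 mm, standing only 26.5 to 43.5 mm from the centre. The 53 mm between the columns is open at both sides: fingers can hold a key's middle all the way down.
- column_m (a point): The same at the -x end wall. In each column a steel lip, 20 mm wide, juts 4 mm over the key's end. Its top is a ramp, 60 degrees from level; its underside is near flat. It slides outward against a spring and snaps back once the key's top is below it. Pressing a key past both lips takes about 6 to 12 N in all, then less. A key not past them is pushed out again by the follower.
- housing_top (a point): Centre of the housing's top, 38 mm above the bench. Over it, between the columns, is a brass follower plate 58x16x5 mm: top at 84 mm when empty (lowest setting), 5 N up; 8 N when full. It sinks 38 mm to a solid stop. The magazine holds two keys: when the second key's top is level with the lips' underside only 2 mm of travel are left before the stop.
- key_a: Short steel key, plain rectangular bar 70 x 22 x 16 mm (x, y, z), about 0.19 kg, lying flat on the rubber mat. Origin at the centre of its underside, x along its length, z up. Either way round will do.
- key_b: The other short steel key, the same as key_a: 70 x 22 x 16 mm, origin at the centre of its underside, x along its length.
- long_key: A longer steel key, 105 x 28 x 18 mm, lying flat on the mat among the short ones; does not fit, to be left alone. Origin at the centre of its underside, x along its length.
- mat: Black rubber mat 240 x 270 x 3 mm fixed on the bench under the keys; origin at the centre of its underside.
- washer: Bystander: steel washer 38 mm across, 6 mm thick, flat on the mat. Origin at the centre of its underside.
- pipe_ring: Bystander: copper ring 42 mm across, 22 mm high, on the mat. Origin at the centre of its underside.
- coupling: Bystander: dark steel pipe coupling 48 mm across, 45 mm high, standing. Origin at the centre of its underside.
- hammer: Bystander: hammer lying on the bench beyond the mat.
- oil_bottle: Bystander: grey oil bottle 60 mm across, 150 mm high. Origin at the centre of its underside.
- jar: Bystander: glass jar 70 mm across, 90 mm high. Origin at the centre of its underside.
- spanner: Bystander: spanner lying on the bench.
Not all that is in view belongs to the job. Leave any green, pink or yellow look-alike of the key_a alone.

How it is judged:
On the way:
1. one short key is held down in the magazine by the lips, let go of by the fingers, while the other is not yet in ((((z of key_a in the frame of mouth between -0.045 and -0.0015 m and horizontal distance between key_a and mouth below 0.006 m and angle between the x axis of key_a and the x axis of mouth, either way round below 0.1 rad and angle between key_a's own z axis and vertical below 0.08 rad) and contact force between the fingers and key_a below 0.2 N and linear speed of key_a below 0.01 m/s and not (z of key_b in the frame of mouth between -0.045 and -0.0015 m and horizontal distance between key_b and mouth below 0.006 m and angle between the x axis of key_b and the x axis of mouth, either way round below 0.1 rad and angle between key_b's own z axis and vertical below 0.08 rad)) or ((z of key_b in the frame of mouth between -0.045 and -0.0015 m and horizontal distance between key_b and mouth below 0.006 m and angle between the x axis of key_b and the x axis of mouth, either way round below 0.1 rad and angle between key_b's own z axis and vertical below 0.08 rad) and contact force between the fingers and key_b below 0.2 N and linear speed of key_b below 0.01 m/s and not (z of key_a in the frame of mouth between -0.045 and -0.0015 m and horizontal distance between key_a and mouth below 0.006 m and angle between the x axis of key_a and the x axis of mouth, either way round below 0.1 rad and angle between key_a's own z axis and vertical below 0.08 rad)))), for 0.2 s.
At the end, for the whole second after the job is handed in: Both short keys are held in the magazine under the lips: undersides over 1.5 mm below the mouth point (one not past the lips is pushed out higher), centres within 6 mm of the slot centre line, along the slot within 0.1 rad, level within 0.08 rad, at rest (z of key_a in the frame of mouth between -0.045 and -0.0015 m and horizontal distance between each of key_a, key_b and mouth below 0.006 m and angle between the x axis of each of key_a, key_b and the x axis of mouth, either way round below 0.1 rad and angle between each of key_a, key_b's own z axis and vertical below 0.08 rad and z of key_b in the frame of mouth between -0.045 and -0.0015 m and linear speed of each of key_a, key_b below 0.01 m/s); the robot touches nothing.
It fails at once if the magazine is pressed down against its solid stop with more than 24 N (the stop then gives by 0.7 mm) (value of joint stop above 0.0007 m).
It fails at once if any part of the magazine is struck or pressed with more than 100 N in all (contact force between magazine and anything else above 100 N).
It fails at once if the longer key is moved more than 20 mm (distance of long_key from where it was at the start of the episode above 0.02 m).
It fails at once if another thing on the mat or bench is moved more than 20 mm (distance of any of washer, pipe_ring, coupling, hammer, oil_bottle, jar, spanner from where it was at the start of the episode above 0.02 m).
It also fails if it takes over 58 s, if anything falls off the work surface, if the arm or the gripper's body presses on something with over 40 N, if the wrist force passes 120 N, or if a joint passes its speed limit or range.

### The arm

A 6-joint arm with a two-finger parallel gripper is mounted at the origin on the work surface. World frame = base frame: x ahead of the robot, y to its left, z up, the work surface at z = 0. Lengths are in m, angles in rad, forces in N, time in s.
With the tool pointing down it reaches from about 0.35 to 0.975 m from the base axis. Payload 4.9 kg.
Tool frame: the origin (TCP) lies at the centre of the arm's flange, where the gripper is bolted on; the fingertips stand 173 mm ahead of it and the grasp point (between the pads) lies 155 mm ahead of it (ctrl.finger_overhang is the distance from the TCP to the fingertips, in m); z points along the fingers, y is the direction in which the jaws open and shut (so a half turn about z gives the same grasp; the last joint's range is limited). The gripper opens to 85 mm and grips with 20 to 120 N. Pads are 22 mm wide; open, the fingers measure 114 mm over their backs; the gripper's body (76 mm by 85 mm) begins 54 mm behind the grasp point. The pads swing forward as they close: fully open they stand 13 mm farther back than shut.
Start: joints at [-1.464, 0.053, 1.613, -0, 1.476, -0.119], TCP at [0.14, -0.609, 0.405] pointing down, gripper open.
Joint ranges: [-3.01, 3.01], [-1.01, 2.22], [0.06, 2.58], [-1.02, 4.17], [0.09, 2.62], [-3.14, 3.14]. Speed limits (rad/s): [2.57, 2.57, 3.14, 3.14, 3.14, 3.14].

### API

Orientations are given as a rotation vector (axis times angle).
In Python, from station import ctrl, eyes, spotter gives the robot as it stands.
- The arm moves only by the shell command python3 -m crank 'ROWS' [FORCE]. ROWS is JSON, a list of rows, each a list of 7 numbers: the turn, a rotation vector about the tool's x, y, z in rad, then the shift along the tool's x, y, z in mm, then the closure, from -1 (fully open) to 1 (shut). A call has 1 to 8 rows; each row shifts and turns the pose as measured when the row begins, along the tool's axes as they then stand; what a row does not reach is not made up. A row lasts 1/12 s, in which the tool goes at most 41.7 mm and 7.16 degrees, less where a joint would pass 70% of its speed; a pose out of reach is approached as far as the arm can. A call is refused whole if a number of a shift passes 41.7 or a number of a turn 0.125, either way. A call with a gripper value outside its range is refused whole. The fingers move at their own pace and stop on an object; FORCE is the grip in N (left out, the last holds). Time passes only in rows, so rows that do not move let the fingers close. It gives the time, the measured TCP pose, the force and the opening at its end, in the units of the state.
- ctrl.get_obs(): the state, without advancing time (a new reading comes with each control period).
- eyes.get_image(name): name is "side" or "top"; returns a dict with "image" (480x640x3 uint8, red, green, blue), "vertical_fov" (degrees; the focal length in pixels is half the picture's height over the tangent of half this angle, whatever the lens; pixels are square), "cx", "cy" (the principal point, pixels), "rvec" (rotation vector, rad) and "tvec" (3), from world to camera coordinates, as OpenCV has them. Camera axes: x right, y down, z forward; pixel columns grow to the right and rows downward; lengths in m; the calibration is good to about 2 mm. A picture is of the moment at which its call begins. There is no depth.
- ctrl.finish_job(): hands the job in, once; it reports no verdict.
Trained networks look in a picture, given as the dict that the camera call returned (one of the last four; its "shot" number tells which), for a name from the list of things; names that differ only in an ending like _2 or _b are one class to them, and where a whole thing is asked for, a point or a joint stands for the part that bears it (a point fixed in the world has none). Each returns a list of dicts, best first, with "confidence" (0 to 1); they miss things now and then, are a little off and sometimes report something else, mostly with a low value. They report only what shows in the picture. A call takes as long as a camera call. They do not tell look-alikes from the thing itself.
- spotter.look_for(query, picture): "centre" ([x, y, z] in m, in world coordinates, good to about 4 mm: the middle of the surface that is visible of it).
- spotter.outline_of(query, picture): "region" (480x640 bool, what is visible of it).
- spotter.mark_of(query, picture): "centre" ([x, y, z] in m, in world coordinates, good to about 4 mm: a listed point, or the origin of a listed thing).
The state is a dict: "t": time; "q": joint angles; "dq": joint speeds; "effort": joint torques, N m; "tool_pos": TCP position; "tool_rot": TCP orientation; "contact_force": force on the tool from outside, world axes, zero at the start; "wrist_torque": the same for the moment, N m; "opening": finger opening in m.
Only numpy, scipy, OpenCV 4.12 (cv2) and the standard library are available. Lean on these libraries where they do the work, as an engineer would, in place of code of your own. Each camera call takes 0.05 s, during which the arm holds its last target.

## Working session

There is one attempt and no reset: what is moved stays moved. The work goes in short steps, Python scripts to look and compute and a shell command to move; the robot and the scene stay as the last step left them, time stands still between calls to the robot, and variables do not carry over. Pictures are saved under pics/ and viewed, and the job is handed in when it is done.

```bash
ls; mkdir -p pics; cat > h.py <<'E'
import numpy as np, cv2
from station import ctrl, eyes, spotter
def K(p):
    f=240/np.tan(np.radians(p["vertical_fov"])/2); return np.array([[f,0,p["cx"]],[0,f,p["cy"]],[0,0,1]])
def proj(p,X): 
    return cv2.projectPoints(np.float64(X).reshape(-1,1,3),np.float64(p["rvec"]),np.float64(p["tvec"]),K(p),None)[0].reshape(-1,2)
def ray(p,uv,z):
    R=cv2.Rodrigues(np.float64(p["rvec"]))[0]; c=-R.T@np.float64(p["tvec"])
    uv=np.atleast_2d(uv); d=(R.T@np.linalg.inv(K(p))@np.c_[uv,np.ones(len(uv))].T).T
    return c+d*((z-c[2])/d[:,2])[:,None]
def save(p,n): cv2.imwrite("pics/"+n,p["image"][:,:,::-1])
E
python3 - <<'E'
from h import *
np.set_printoptions(precision=4,suppress=True)
o=ctrl.get_obs();print({k:np.round(v,4) for k,v in o.items()})
for n in("top","side"):
    p=eyes.get_image(n);save(p,n+"0.png");print(n,[p[k] for k in p if k!="image"])
    for q in("key_a","long_key","magazine","mouth","column_p","column_m","housing_top","mat","washer","pipe_ring","coupling","hammer","oil_bottle","jar","spanner"):
        r=spotter.mark_of(q,p)
        print(q,[(np.round(x["centre"],3),round(x["confidence"],2),proj(p,x["centre"]).round()[0]) for x in r])
E
```

```text
pics
{'t': np.float64(0.0), 'q': array([-1.464 ,  0.0534,  1.6143, -0.    ,  1.476 , -0.119 ]), 'dq': array([-0.001 ,  0.0007, -0.0007, -0.    ,  0.0006, -0.0021]), 'effort': array([ -0.0002, -39.3678, -37.0179,  -0.0001,   0.007 ,   0.    ]), 'tool_pos': array([ 0.1399, -0.6089,  0.4035]), 'tool_rot': array([-3.1196, -0.3537, -0.    ]), 'contact_force': array([-0.3631,  0.7005,  0.5717]), 'wrist_torque': array([ 0.0278, -0.0048,  0.0216]), 'opening': np.float64(0.0855)}
top [56.66112302142333, 318.59464344281986, 239.65992193937166, array([ 2.0963, -2.1542,  0.1544]), array([-0.0127,  0.5284,  1.1071]), 1]
key_a [(array([ 0.496, -0.245,  0.001]), 0.78, array([401., 252.])), (array([ 0.325, -0.255, -0.   ]), 0.77, array([409., 317.])), (array([ 0.489, -0.327, -0.001]), 0.75, array([432., 254.])), (array([ 0.479, -0.459,  0.001]), 0.73, array([483., 256.])), (array([ 0.286, -0.359, -0.002]), 0.66, array([450., 331.])), (array([ 0.362, -0.47 , -0.004]), 0.51, array([490., 300.]))]
long_key [(array([ 0.495, -0.164,  0.004]), 0.71, array([371., 253.]))]
magazine [(array([0.502, 0.132, 0.
[... 2810 characters left out ...]
04, -0.208,  0.006]), 0.58, array([367., 298.]))]
coupling [(array([0.724, 0.185, 0.001]), 0.73, array([351., 215.])), (array([0.505, 0.13 , 0.039]), 0.21, array([285., 224.]))]
hammer [(array([ 0.765, -0.088, -0.002]), 0.79, array([405., 262.])), (array([0.609, 0.365, 0.002]), 0.26, array([295., 194.]))]
oil_bottle [(array([ 0.71 ,  0.308, -0.   ]), 0.79, array([332., 198.])), (array([ 0.491, -0.321,  0.004]), 0.36, array([341., 339.]))]
jar [(array([ 0.605,  0.366, -0.001]), 0.8, array([294., 195.])), (array([ 0.593, -0.326,  0.003]), 0.56, array([385., 331.])), (array([ 0.761, -0.087,  0.001]), 0.33, array([404., 261.]))]
spanner [(array([0.391, 0.339, 0.001]), 0.53, array([228., 208.]))]
```

View pics/top0.png

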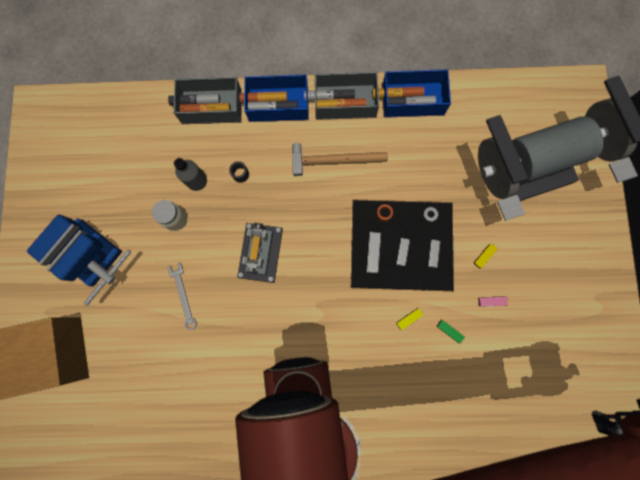

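View pics/side0.png

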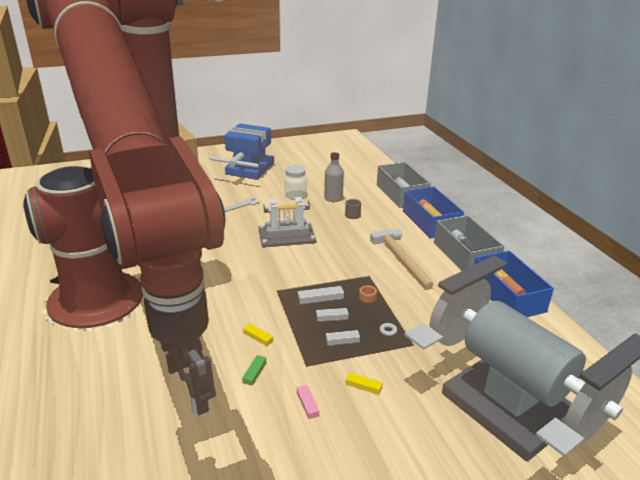

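Grey steel bars on the black mat in the top view are the long key at (373,252) and the short keys at (403,251) and (434,253). The look-alikes are yellow (486,256) and (410,319), pink (493,301) and green (451,331), none of them on the mat. I choose the two short grey bars on the mat, and next I check them in close crops and measure them.

```bash
python3 - <<'E'
from h import *
np.set_printoptions(precision=4,suppress=True)
p=eyes.get_image("top"); s=eyes.get_image("side")
a=p["image"]; c1=cv2.resize(a[195:295,345:460],None,fx=3.4,fy=3.4,interpolation=cv2.INTER_CUBIC)
c2=cv2.resize(a[215:290,230:290],None,fx=5,fy=5,interpolation=cv2.INTER_CUBIC)
cv2.imwrite("pics/c_keys.png",c1[:,:,::-1]);cv2.imwrite("pics/c_mag.png",c2[:,:,::-1])
b=s["image"];cv2.imwrite("pics/c_side.png",cv2.resize(b[185:255,245:330],None,fx=8,fy=8,interpolation=cv2.INTER_CUBIC)[:,:,::-1])
cv2.imwrite("pics/c_side2.png",cv2.resize(b[270:370,270:420],None,fx=5,fy=5,interpolation=cv2.INTER_CUBIC)[:,:,::-1])
def w(p,u): 
    for k,z in(("long",.021),("k1",.019),("k2",.019)):
        pass
# threshold bright
for nm,pp,rois in(("top",p,[(365,230,384,275),(393,235,413,270),(425,235,444,270)]),("side",s,[(295,285,348,307),(312,306,352,324),(323,329,363,348)])):
    g=cv2.cvtColor(pp["image"],cv2.COLOR_RGB2GRAY)
    for (x0,y0,x1,y1),z in zip(rois,(.021,.019,.019)):
        m=cv2.resize(g[y0:y1,x0:x1],None,fx=8,fy=8,interpolation=cv2.INTER_CUBIC)
        print(m.min(),m.max(),end=" ")
        m=(m>(150 if nm=="side" else 110)).astype(np.uint8)
        C=max(cv2.findContours(m,0,2)[0],key=cv2.contourArea)[:,0]
        uv=(C+.5)/8-.5+[x0,y0]
        X=ray(pp,uv,z)[:,:2]*1000
        r=cv2.minAreaRect(X.astype(np.float32)); print(nm,r)
E
```

```text
18 167 top ((495.015869140625, -169.1831512451172), (28.8291072845459, 105.3489990234375), 83.27908325195312)
20 162 top ((494.4261474609375, -246.0931396484375), (22.46413803100586, 69.989501953125), 76.85698699951172)
21 160 top ((487.8793029785156, -326.7626647949219), (22.543136596679688, 70.2703628540039), 79.99556732177734)
67 225 side ((499.1459655761719, -169.88722229003906), (33.72406005859375, 106.95159912109375), 82.78003692626953)
64 215 side ((498.2181396484375, -246.8130645751953), (26.742229461669922, 71.17881774902344), 77.17638397216797)
61 221 side ((491.6010437011719, -327.5856628417969), (26.375844955444336, 71.27135467529297), 79.76717376708984)
```

```bash
python3 - <<'E'
import cv2,numpy as np
ims=[cv2.imread("pics/"+n) for n in("c_keys.png","c_mag.png")]
H=max(i.shape[0] for i in ims)
o=np.hstack([cv2.copyMakeBorder(i,0,H-i.shape[0],0,5,0) for i in ims]);cv2.imwrite("pics/cm.png",o);print(o.shape)
E
```

```text
(375, 701, 3)
```

View pics/cm.png

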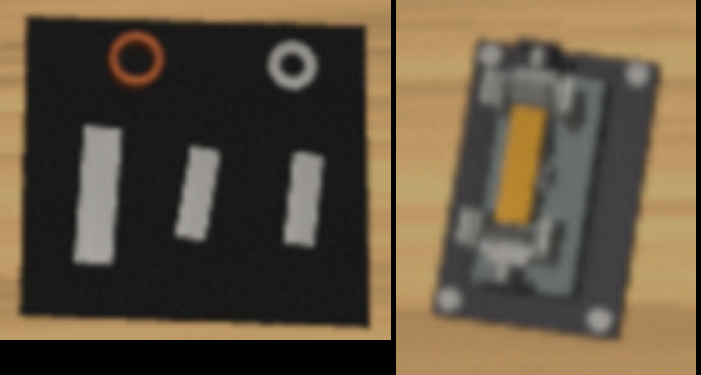

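View pics/c_side.png

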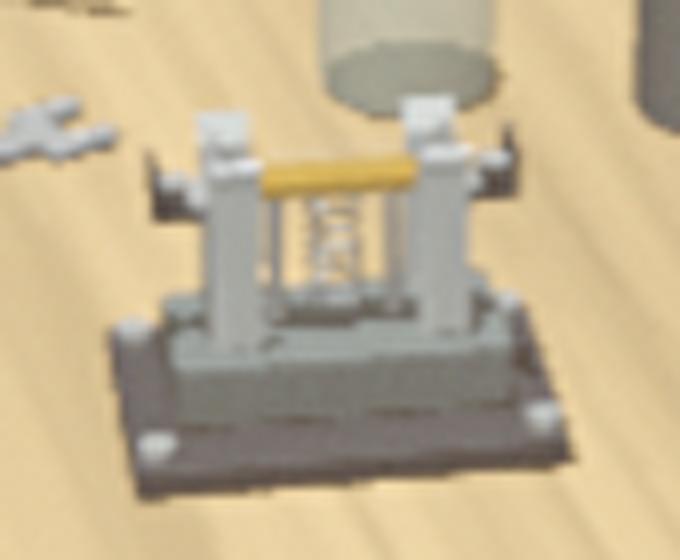

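View pics/c_side2.png

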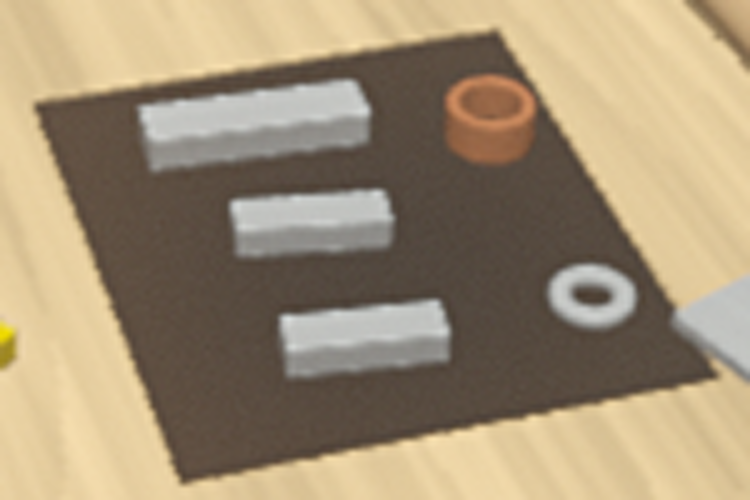

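The crops confirm grey steel short keys at top-view (403,251) and (434,253), with the long key beside them. The magazine is at (260,253), its slot running nearly along x. Next I fit the magazine's pose.

```bash
python3 - <<'E'
from h import *
np.set_printoptions(precision=4,suppress=True)
p=eyes.get_image("top"); s=eyes.get_image("side")
def plate(pp,roi,z=.012):
    x0,y0,x1,y1=roi
    hsv=cv2.cvtColor(pp["image"],cv2.COLOR_RGB2HSV)[y0:y1,x0:x1]
    m=cv2.resize(hsv[:,:,1],None,fx=8,fy=8,interpolation=cv2.INTER_CUBIC)
    m=(m<70).astype(np.uint8)
    m=cv2.morphologyEx(m,cv2.MORPH_OPEN,np.ones((40,40)))
    C=max(cv2.findContours(m,0,2)[0],key=cv2.contourArea)[:,0]
    return (C+.5)/8-.5+[x0,y0]
uv=plate(p,(228,212,292,292)); r=cv2.minAreaRect((ray(p,uv,.012)[:,:2]*1000).astype(np.float32));print("top plate",r)
# overlay model
def model(cx,cy,yaw,h):
    R=np.array([[np.cos(yaw),-np.sin(yaw),0],[np.sin(yaw),np.cos(yaw),0],[0,0,1]])
    L=[]
    def rect(hx,hy,z,ox=0): L.append([[ox-hx,-hy,z],[ox+hx,-hy,z],[ox+hx,hy,z],[ox-hx,hy,z]])
    rect(75,50,12);rect(75,50,0);rect(58,27,38)
    rect(8.5,22,99+h,35);rect(8.5,22,99+h,-35);rect(29,8,84+h)
    return [np.array(l)/1000@R.T+[cx,cy,0] for l in L]
import json
yaw=np.radians(r[2]-90 if r[1][0]<r[1][1] else r[2])
cx,cy=np.array(r[0])/1000
for nm,pp,roi,f in(("top",p,(225,205,295,295),6),("side",s,(245,180,335,260),8)):
  outs=[]
  for h in (0,7,13):
    x0,y0,x1,y1=roi
    im=cv2.resize(pp["image"][y0:y1,x0:x1],None,fx=f,fy=f,interpolation=cv2.INTER_CUBIC)[:,:,::-1].copy()
    for k,P in enumerate(model(cx,cy,yaw,h)):
        q=((proj(pp,P)-[x0,y0]+.5)*f).astype(np.int32)
        cv2.polylines(im,[q],True,[(0,0,255),(0,0,255),(0,255,0),(255,0,0),(255,0,0),(255,0,255)][k],1)
    outs.append(im)
  sc=800/(outs[0].shape[1]*3)
  cv2.imwrite(f"pics/ov_{nm}.png",np.hstack([cv2.resize(o,None,fx=min(1,sc),fy=min(1,sc),interpolation=cv2.INTER_AREA) for o in outs]))
E
```

```text
top plate ((505.32757568359375, 129.77169799804688), (98.02628326416016, 150.63272094726562), 80.89418029785156)
```

View pics/ov_top.png

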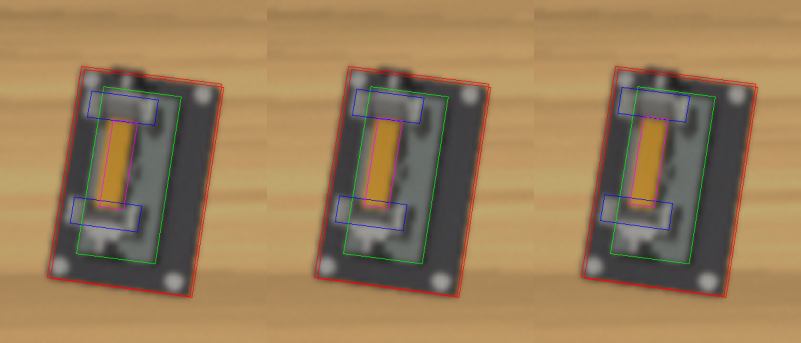

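View pics/ov_side.png

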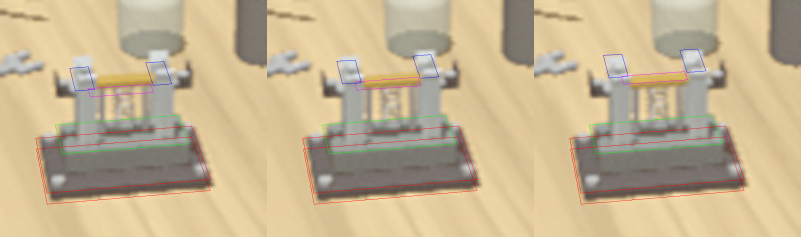

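```bash
python3 - <<'E'
from h import *
np.set_printoptions(precision=2,suppress=True)
p=eyes.get_image("top"); s=eyes.get_image("side")
for pp in(p,s):
    R=cv2.Rodrigues(np.float64(pp["rvec"]))[0]; print("cam",-R.T@pp["tvec"])
x0,y0,x1,y1=235,220,285,285
a=p["image"][y0:y1,x0:x1]
sat=cv2.resize(cv2.cvtColor(a,cv2.COLOR_RGB2HSV)[:,:,1],None,fx=8,fy=8,interpolation=cv2.INTER_CUBIC)
def foll(pp,roi,th):
    x0,y0,x1,y1=roi
    a=pp["image"][y0:y1,x0:x1]
    sat=cv2.resize(cv2.cvtColor(a,cv2.COLOR_RGB2HSV)[:,:,1],None,fx=8,fy=8,interpolation=cv2.INTER_CUBIC)
    m=(sat>th).astype(np.uint8)
    n,l,st,c=cv2.connectedComponentsWithStats(m)
    i=1+np.argmax([t[4] if t[0]>0 and t[1]>0 and t[0]+t[2]<m.shape[1] and t[1]+t[3]<m.shape[0] else 0 for t in st[1:]])
    C=max(cv2.findContours((l==i).astype(np.uint8),0,2)[0],key=cv2.contourArea)[:,0]
    return (C+.5)/8-.5+[x0,y0]
uv=foll(p,(240,228,272,275),130)
for h in(0,4,8,12):
    r=cv2.minAreaRect((ray(p,uv,.084+h/1e3)[:,:2]*1000).astype(np.float32)); print(h,np.r_[r[0],r[1],r[2]])
print(cv2.minAreaRect(uv.astype(np.float32)))
E
```

```text
cam [ 0.34 -0.05  1.18]
cam [ 0.1  -1.21  0.84]
0 [505.91 132.23  18.33  58.9   80.95]
4 [505.3  131.57  18.26  58.68  80.95]
8 [504.68 130.91  18.19  58.47  80.95]
12 [504.07 130.25  18.13  58.25  80.95]
((254.5706787109375, 247.58106994628906), (7.279902458190918, 23.56331443786621), 9.06285572052002)
```

```bash
cat >> h.py <<'E'
from scipy.spatial.transform import Rotation as Rn
def goto(x,y,z,yawdeg):
    o=ctrl.get_obs(); R=Rn.from_rotvec(o["tool_rot"]).as_matrix()
    c,s_=np.cos(np.radians(yawdeg)),np.sin(np.radians(yawdeg))
    T=np.array([[c,s_,0],[s_,-c,0],[0,0,-1]])
    d1=R.T@T; d2=R.T@T@np.diag([-1,-1,1])
    w=min((Rn.from_matrix(d).as_rotvec() for d in(d1,d2)),key=np.linalg.norm)
    d=(np.array([x,y,z])-o["tool_pos"])*1000
    print("t",round(float(o["t"]),2),"pos",o["tool_pos"].round(4),"turn",w.round(4),"shift tool-now",(R.T@d).round(1),"shift tool-after",(T.T@d if w is not None and np.allclose(Rn.from_rotvec(w).as_matrix(),d1) else (T@np.diag([-1,-1,1])).T@d).round(1),"F",o["contact_force"].round(1),"op",round(float(o["opening"]),4),"q6",o["q"].round(2))
E
python3 -m crank '[[0,0,0.1135,0,0,0,-0.2],[0,0,0.1135,0,0,0,-0.2],[0,0,0.1135,0,0,0,-0.2],[0,0,0.1135,0,0,0,-0.2]]' 60
python3 -c "
from h import *
goto(.495,-.246,.26,-13.1);print(ctrl.finger_overhang)"
```

```text
t: 2.23
tool_pos: [0.1399, -0.6091, 0.4047]
tool_rot: [-3.118, 0.387, 0.0]
contact_force: [0.3, -0.1, 0.4]
opening: 0.0512
t 2.23 pos [ 0.1399 -0.6091  0.4047] turn [-0.0001  0.0001 -0.0184] shift tool-now [ 255.5 -438.9  144.7] shift tool-after [ 263.5 -434.1  144.7] F [ 0.3 -0.1  0.4] op 0.0512 q6 [-1.46  0.05  1.61 -0.    1.48  0.35]
0.1734
```

```bash

python3 -m crank '[[0,0,-0.0184,20,-33.5,9,-0.2],[0,0,0,20,-33.5,11,-0.2],[0,0,0,20,-33.5,11,-0.2],[0,0,0,20,-33.5,11,-0.2],[0,0,0,20,-33.5,11,-0.2],[0,0,0,20,-33.5,11,-0.2],[0,0,0,20,-33.5,11,-0.2],[0,0,0,20,-33.5,11,-0.2]]' >/dev/null
python3 -c "
from h import *
goto(.495,-.246,.26,-13.1)"
```

```text
t 2.9 pos [ 0.3604 -0.3851  0.3192] turn [ 0.0123 -0.0052 -0.0183] shift tool-now [  96.2 -168.5   57.7] shift tool-after [  99.5 -166.    59.2] F [ 0.7 -0.3  0.5] op 0.0513 q6 [-0.96 -0.12  1.92 -0.01  1.32  0.86]
```

```bash

python3 -m crank '[[0.012,-0.005,-0.018,19,-33.5,11,-0.2],[0,0,0,19.5,-33.5,11,-0.2],[0,0,0,19.5,-33.5,11,-0.2],[0,0,0,19.5,-33.5,11,-0.2],[0,0,0,15,-25,10,-0.2],[0,0,0,0,0,0,-0.2]]' >/dev/null
python3 -c "
from h import *
goto(.495,-.246,.26,-13.1)"
```

```text
t 3.4 pos [ 0.4935 -0.2402  0.2622] turn [-0.0013 -0.0015  0.0063] shift tool-now [2.8 5.3 2.2] shift tool-after [2.8 5.3 2.2] F [-1.1  0.9 -0.3] op 0.0509 q6 [-0.59  0.    1.91  0.    1.23  1.2 ]
```

```bash

python3 -m crank '[[-0.001,-0.0015,0.006,2.8,5.3,20,-0.2],[0,0,0,0,0,0,-0.2]]' >/dev/null
python3 -c "
from h import *
goto(.495,-.246,.179,-13.1)
p=eyes.get_image('top');s=eyes.get_image('side')
a=cv2.resize(p['image'][190:300,340:460],(400,366));b=cv2.resize(s['image'][250:370,260:400],(400,343))
cv2.imwrite('pics/g1.png',np.vstack([a,b])[:,:,::-1])"
```

```text
t 3.57 pos [ 0.4965 -0.2441  0.2418] turn [ 0.0002 -0.0001  0.0053] shift tool-now [-1.   2.2 62.8] shift tool-after [-1.   2.2 62.8] F [-0.8  0.5 -1.5] op 0.0514 q6 [-0.59  0.04  1.91 -0.    1.19  1.2 ]
```

View pics/g1.png

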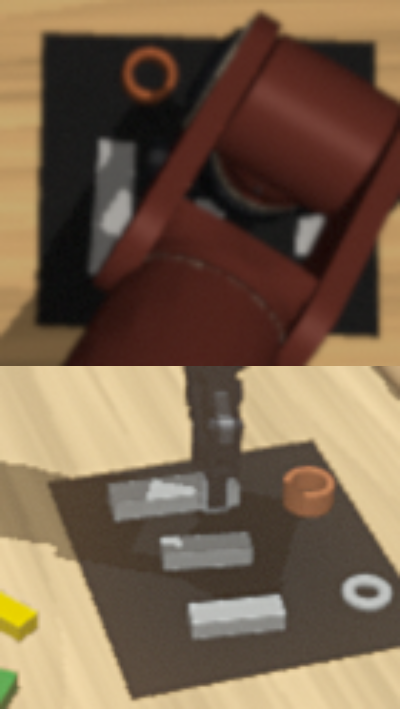

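The gripper hangs over the nearer short key in the side view. The top view is blocked by the arm. I descend.

```bash

python3 -m crank '[[0,0,0.005,-1,2.2,25,-0.2],[0,0,0,0,0,20,-0.2],[0,0,0,0,0,10,-0.2],[0,0,0,0,0,0,-0.2]]' >/dev/null
python3 -c "
from h import *
goto(.495,-.246,.179,-13.1)"
```

```text
t 4.0 pos [ 0.4974 -0.2516  0.1968] turn [ 0.0069 -0.0173 -0.0048] shift tool-now [-3.9 -5.  17.7] shift tool-after [-3.6 -4.9 17.8] F [-0.8 -0.1 -0.6] op 0.051 q6 [-0.6   0.11  1.92 -0.    1.09  1.2 ]
```

```bash

python3 -m crank '[[0.0069,-0.0173,-0.005,-3.6,-5,8,-0.2],[0,0,0,0,0,0,-0.2],[0,0,0,0,0,0,-0.2]]' >/dev/null
python3 -c "
from h import *
goto(.495,-.246,.179,-13.1)"
```

```text
t 4.25 pos [ 0.4954 -0.2472  0.1914] turn [ 0.0008 -0.002  -0.0013] shift tool-now [-0.7 -1.1 12.4] shift tool-after [-0.6 -1.  12.4] F [0.2 0.3 0.4] op 0.0515 q6 [-0.6   0.12  1.93 -0.    1.09  1.2 ]
```

```bash

python3 -m crank '[[0.0008,-0.002,-0.0013,-0.6,-1,7,-0.2],[0,0,0,0,0,4,-0.2],[0,0,0,0,0,0,-0.2]]' >/dev/null
python3 -c "
from h import *
goto(.495,-.246,.179,-13.1)"
```

```text
t 4.5 pos [ 0.4958 -0.2464  0.1819] turn [ 0.0014 -0.0036  0.0003] shift tool-now [-0.8 -0.2  2.9] shift tool-after [-0.8 -0.2  2.9] F [ 0.4 -0.1  0.3] op 0.0511 q6 [-0.6   0.13  1.93 -0.    1.07  1.2 ]
```

```bash

python3 -m crank '[[0.0014,-0.0036,0,-0.8,-0.2,2.9,-0.2],[0,0,0,0,0,0,1],[0,0,0,0,0,0,1],[0,0,0,0,0,0,1],[0,0,0,0,0,0,1],[0,0,0,0,0,0,1],[0,0,0,0,0,0,1]]' 80 
python3 -c "
from h import *
goto(.495,-.246,.179,-13.1)"
```

```text
t: 5.08
tool_pos: [0.4953, -0.2459, 0.1791]
tool_rot: [-3.121, 0.357, 0.0]
contact_force: [-0.9, -0.4, -0.7]
opening: 0.0197
t 5.08 pos [ 0.4953 -0.2459  0.1791] turn [-0.0003  0.0002  0.0006] shift tool-now [-0.3  0.2  0.1] shift tool-after [-0.3  0.2  0.1] F [-0.9 -0.4 -0.7] op 0.0197 q6 [-0.6   0.14  1.93  0.    1.07  1.2 ]
```

```bash

python3 -m crank '[[0,0,0,0,0,-5,1],[0,0,0,0,0,-15,1],[0,0,0,0,0,-20,1],[0,0,0,0,0,-20,1],[0,0,0,0,0,-15,1],[0,0,0,0,0,0,1]]'
python3 -c "
from h import *
s=eyes.get_image('side');save(s,'g2.png')
cv2.imwrite('pics/g2c.png',cv2.resize(s['image'][200:370,250:420],None,fx=4,fy=4,interpolation=cv2.INTER_CUBIC)[:,:,::-1][:600])"
```

```text
t: 5.58
tool_pos: [0.4936, -0.2449, 0.2541]
tool_rot: [-3.117, 0.357, 0.012]
contact_force: [0.8, -0.4, -1.4]
opening: 0.0198
```

View pics/g2c.png

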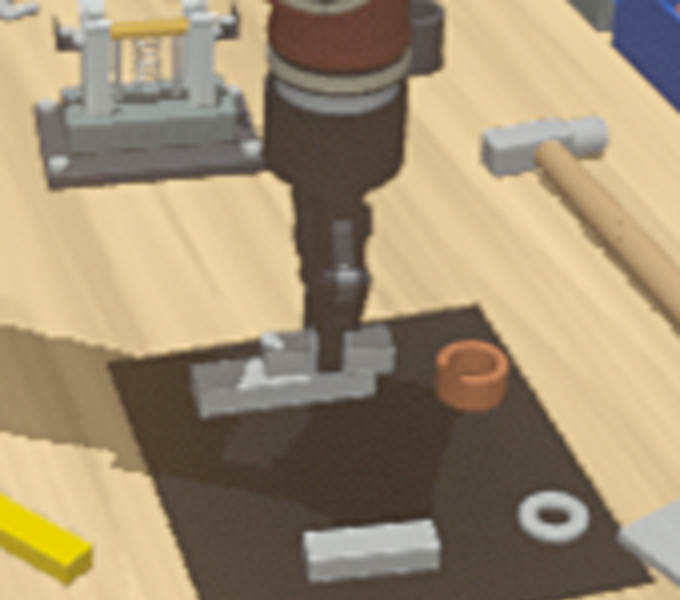

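```bash

python3 -c "
from h import *
goto(.506,.131,.335,-9.1)"
```

```text
t 5.63 pos [ 0.4932 -0.2447  0.2527] turn [-0.004   0.0097 -0.0692] shift tool-now [ -73.3 -369.1  -80.2] shift tool-after [ -46.8 -373.   -82.3] F [-0.5  0.3 -2.7] op 0.0202 q6 [-0.6   0.02  1.91 -0.    1.22  1.2 ]
```

```bash

python3 -m crank '[[-0.004,0.01,-0.069,-4.7,-15,-15,1],[0,0,0,-5,-30,-15,1],[0,0,0,-5,-38,-12,1],[0,0,0,-5,-38,-10,1],[0,0,0,-5,-38,-10,1],[0,0,0,-5,-38,-8,1],[0,0,0,-5,-38,-6,1],[0,0,0,-5,-38,0,1]]' 
python3 -c "
from h import *
goto(.506,.131,.335,-9.1)"
```

```text
t: 6.3
tool_pos: [0.4955, 0.0362, 0.3217]
tool_rot: [-3.128, 0.267, 0.019]
contact_force: [0.7, -0.6, -1.7]
opening: 0.0202
t 6.3 pos [0.4955 0.0362 0.3217] turn [-0.0017  0.0121 -0.0117] shift tool-now [ -5.9 -95.3 -13.1] shift tool-after [ -4.6 -95.3 -13.3] F [ 0.7 -0.6 -1.7] op 0.0202 q6 [-0.08 -0.19  1.99  0.    1.36  1.66]
```

```bash

python3 -m crank '[[-0.002,0.012,-0.012,-2,-35,-5,1],[0,0,0,-2,-30,-5,1],[0,0,0,0,-15,-2,1],[0,0,0,0,0,0,1],[0,0,0,0,0,0,1]]' >/dev/null
python3 -c "
from h import *
goto(.506,.131,.325,-9.1)"
```

```text
t 6.72 pos [0.5011 0.1266 0.3268] turn [0.0004 0.0099 0.0113] shift tool-now [ 4.2 -5.1  1.8] shift tool-after [ 4.2 -5.2  1.8] F [-0.3  0.3 -1.4] op 0.0197 q6 [ 0.1  -0.15  1.94  0.    1.36  1.82]
```

```bash

python3 -m crank '[[0.0004,0.01,0.011,4.2,-5.2,10,1],[0,0,0,0,0,0,1],[0,0,0,0,0,0,1]]' >/dev/null
python3 -c "
from h import *
goto(.506,.131,.305,-9.1)
p=eyes.get_image('top');s=eyes.get_image('side')
a=cv2.resize(p['image'][205:295,220:300],(480,540),interpolation=cv2.INTER_CUBIC);cv2.imwrite('pics/m1t.png',a[:,:,::-1])
cv2.imwrite('pics/m1s.png',cv2.resize(s['image'][140:255,235:345],None,fx=5,fy=5,interpolation=cv2.INTER_CUBIC)[:,:,::-1])"
```

```text
t 6.97 pos [0.5052 0.1292 0.3134] turn [ 0.0028  0.0045 -0.0012] shift tool-now [ 0.6 -2.   8.4] shift tool-after [ 0.5 -1.9  8.4] F [ 0.2 -0.2 -1.9] op 0.0196 q6 [ 0.11 -0.12  1.94 -0.    1.33  1.84]
```

View pics/m1s.png

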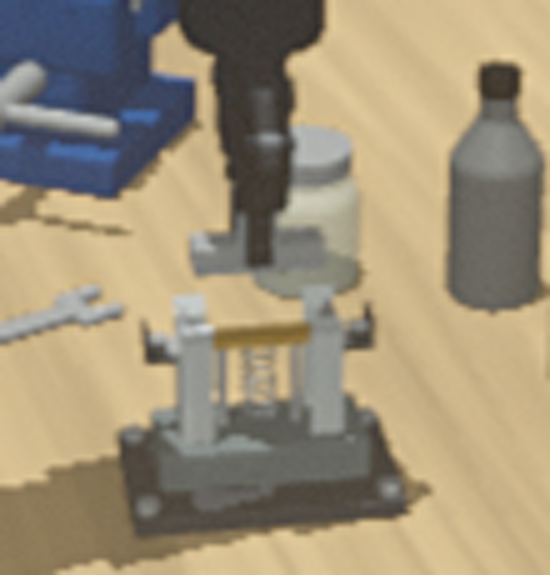

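View pics/m1t.png

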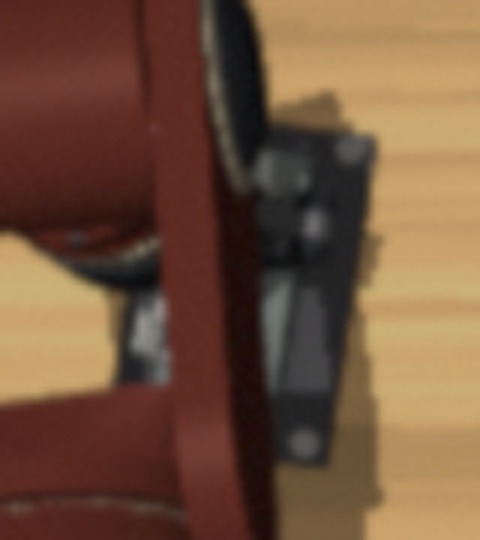

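```bash
python3 - <<'E'
from h import *
np.set_printoptions(precision=1,suppress=True)
s=eyes.get_image("side"); o=ctrl.get_obs(); T=o["tool_pos"]; print(T)
R=Rn.from_rotvec(o["tool_rot"]).as_matrix()
f=5;x0,y0=235,140
im=cv2.resize(s["image"][140:255,235:345],None,fx=f,fy=f,interpolation=cv2.INTER_CUBIC)[:,:,::-1].copy()
def box(c,yaw,hx,hy,z0,z1):
    r=np.array([[np.cos(yaw),-np.sin(yaw)],[np.sin(yaw),np.cos(yaw)]])
    P=[]
    for z in(z0,z1):
        for a,b in((-1,-1),(1,-1),(1,1),(-1,1)): P.append(np.r_[c+r@[a*hx,b*hy],z])
    return np.array(P)
def draw(P,col):
    q=((proj(s,P)-[x0,y0]+.5)*f).astype(np.int32)
    for a in(q[:4],q[4:]): cv2.polylines(im,[a],True,col,1)
    for i in range(4): cv2.line(im,q[i],q[i+4],col,1)
yaw=np.radians(-9.1); h=.008
M=np.array([.505,.1306])+[.0,.0]
zt=T[2]-.176
kc=T[:2]+R[:2,2]*.165+[-.0009,0]
print(kc,zt)
draw(box(kc,yaw,.035,.011,zt,zt+.016),(0,0,255))
draw(box(M,yaw,.029,.008,.079+h,.084+h),(255,0,255))
draw(box(M,yaw,.075,.05,0,.012),(0,255,0))
for sg in(-1,1): draw(box(M+sg*.035*np.array([np.cos(yaw),np.sin(yaw)]),yaw,.0085,.022,.038,.099+h),(255,0,0))
cv2.imwrite("pics/ov2.png",im)
E
```

```text
[0.5 0.1 0.3]
[0.5 0.1] 0.13795325291294186
```

View pics/ov2.png

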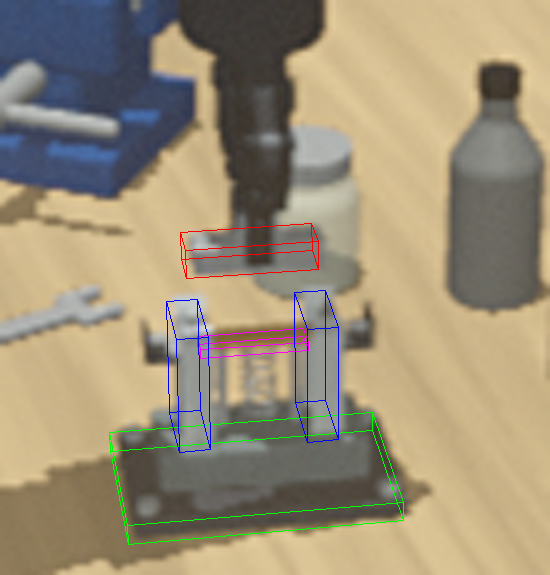

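```bash

python3 -m crank '[[0.003,0.0045,-0.001,0.5,-2.4,8,1],[0,0,0,0,0,4,1],[0,0,0,0,0,0,1]]' >/dev/null
python3 -c "
from h import *
goto(.506,.1315,.285,-9.1)"
```

```text
t 7.37 pos [0.5065 0.1303 0.3021] turn [-0.0015 -0.0033 -0.0027] shift tool-now [-0.7 -1.1 17.1] shift tool-after [-0.6 -1.1 17.1] F [-1.4 -0.5 -2.2] op 0.0195 q6 [ 0.11 -0.11  1.95  0.    1.3   1.84]
```

```bash

python3 -m crank '[[-0.0015,-0.003,-0.0027,-0.6,-1.1,7,1],[0,0,0,0,0,5,1],[0,0,0,0,0,0,1]]' >/dev/null
python3 -c "
from h import *
goto(.506,.1315,.285,-9.1)
s=eyes.get_image('side')
cv2.imwrite('pics/m2s.png',cv2.resize(s['image'][165:255,245:335],None,fx=6.6,fy=6.6,interpolation=cv2.INTER_CUBIC)[:,:,::-1])"
```

```text
t 7.62 pos [0.506  0.1314 0.2888] turn [0.0003 0.0001 0.0001] shift tool-now [ 0.  -0.1  3.8] shift tool-after [ 0.  -0.1  3.8] F [-0.   0.4 -1.2] op 0.0195 q6 [ 0.11 -0.09  1.95 -0.    1.28  1.84]
```

View pics/m2s.png

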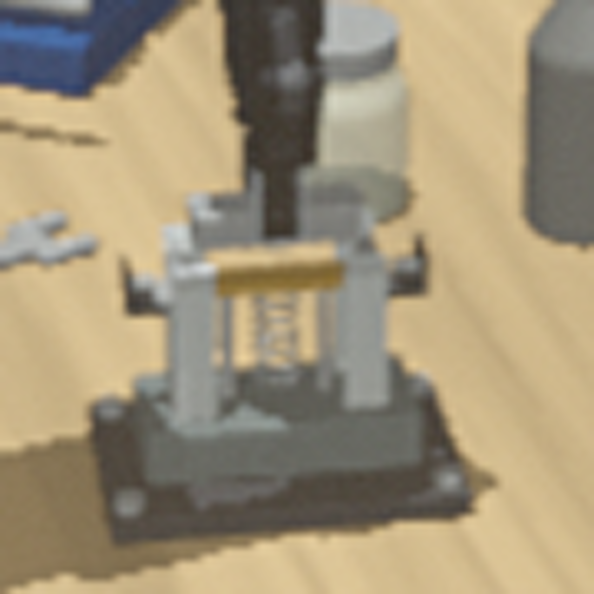

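The key is centred between the columns: key at 190–375 and columns at 168–388 in the crop. I descend slowly and watch the force.

```bash

python3 -m crank '[[0,0,0,0,0,2.5,1],[0,0,0,0,0,2.5,1],[0,0,0,0,0,0,1]]' >/dev/null
python3 -c "
from h import *
goto(.506,.1315,.273,-9.1)"
python3 -m crank '[[0,0,0,0,0,2.5,1],[0,0,0,0,0,2,1],[0,0,0,0,0,0,1]]' >/dev/null
python3 -c "
from h import *
goto(.506,.1315,.273,-9.1)"
```

```text
t 7.92 pos [0.5061 0.1316 0.2838] turn [ 0.0002 -0.0003  0.0004] shift tool-now [-0.1  0.1 10.8] shift tool-after [-0.1  0.1 10.8] F [-1.3 -0.6 -1.3] op 0.0198 q6 [ 0.11 -0.08  1.96 -0.    1.27  1.84]
t 8.17 pos [0.5063 0.1316 0.2791] turn [-0.     -0.001   0.0006] shift tool-now [-0.2  0.2  6.1] shift tool-after [-0.2  0.2  6.1] F [-0.3  0.7 -2.4] op 0.0203 q6 [ 0.11 -0.08  1.96 -0.    1.26  1.84]
```

```bash

python3 -m crank '[[0,0,0,0,0,2,1],[0,0,0,0,0,1.5,1],[0,0,0,0,0,0,1]]' >/dev/null
python3 -c "
from h import *
goto(.506,.1315,.273,-9.1)"
python3 -m crank '[[0,0,0,0,0,2,1],[0,0,0,0,0,1.5,1],[0,0,0,0,0,0,1]]' >/dev/null
python3 -c "
from h import *
goto(.506,.1315,.273,-9.1)"
```

```text
t 8.42 pos [0.5062 0.1317 0.2757] turn [-0.0002 -0.0003  0.0006] shift tool-now [-0.2  0.3  2.7] shift tool-after [-0.2  0.3  2.7] F [-0.6 -0.  -1.3] op 0.0198 q6 [ 0.11 -0.07  1.96  0.    1.25  1.84]
t 8.67 pos [0.5064 0.1318 0.2727] turn [-0.0005 -0.0011  0.0007] shift tool-now [-0.4  0.4 -0.3] shift tool-after [-0.4  0.4 -0.3] F [-1.4  0.6 -1.7] op 0.0201 q6 [ 0.11 -0.07  1.96  0.    1.25  1.84]
```

```bash

for i in 1 2 3; do python3 -m crank '[[0,0,0,0,0,1.5,1],[0,0,0,0,0,1,1]]' | egrep "pos|force"; done
python3 -c "
from h import *
goto(.506,.1315,.268,-9.1)"
```

```text
tool_pos: [0.5069, 0.1319, 0.2711]
contact_force: [-1.5, -0.2, 2.4]
tool_pos: [0.5073, 0.132, 0.2699]
contact_force: [-5.1, -0.4, 7.3]
tool_pos: [0.5076, 0.132, 0.2693]
contact_force: [-4.5, -0.3, 6.1]
t 9.17 pos [0.5076 0.132  0.2693] turn [-0.0007 -0.0024  0.0009] shift tool-now [-1.5  0.8  1.3] shift tool-after [-1.5  0.8  1.3] F [-4.5 -0.3  6.1] op 0.02 q6 [ 0.11 -0.06  1.96 -0.    1.24  1.84]
```

```bash

python3 -m crank '[[-0.0007,-0.0024,0.001,-2,0.5,-0.5,1],[0,0,0,0,0,0,1]]' | egrep "pos|force"
python3 -m crank '[[0,0,0,-1,0,0,1],[0,0,0,0,0,0,1]]' | egrep "pos|force"
python3 -c "
from h import *
goto(.506,.1315,.268,-9.1)"
```

```text
tool_pos: [0.5062, 0.1318, 0.2707]
contact_force: [-2.0, -0.4, -0.3]
tool_pos: [0.5052, 0.1319, 0.2706]
contact_force: [-0.0, 1.0, 1.7]
t 9.5 pos [0.5052 0.1319 0.2706] turn [-0.0008 -0.0041 -0.0004] shift tool-now [0.8 0.3 2.6] shift tool-after [0.8 0.3 2.6] F [-0.   1.   1.7] op 0.0197 q6 [ 0.11 -0.07  1.97 -0.    1.24  1.84]
```

```bash

for i in 1 2 3; do python3 -m crank '[[-0.0005,-0.003,0,-0.3,0,1.5,1],[0,0,0,-0.1,0,1,1]]' | egrep "pos|force"; done
python3 -c "
from h import *
goto(.5052,.1318,.268,-9.1)"
```

```text
tool_pos: [0.5055, 0.132, 0.2698]
contact_force: [-3.8, 0.3, 7.2]
tool_pos: [0.5058, 0.1321, 0.2694]
contact_force: [-3.5, -0.3, 6.7]
tool_pos: [0.5061, 0.1321, 0.2692]
contact_force: [-3.8, 0.4, 6.7]
t 10.0 pos [0.5061 0.1321 0.2692] turn [ 0.0007  0.0002 -0.0001] shift tool-now [-0.9  0.5  1.2] shift tool-after [-0.9  0.5  1.2] F [-3.8  0.4  6.7] op 0.02 q6 [ 0.11 -0.07  1.97 -0.    1.24  1.84]
```

```bash

python3 -m crank '[[0,0,0,-1.5,0.3,2.5,1],[0,0,0,-0.5,0,2,1]]' | egrep "pos|force"
python3 -m crank '[[0,0,0,-0.7,0.2,2.5,1],[0,0,0,-0.5,0,2,1]]' | egrep "pos|force"
python3 -c "
from h import *
goto(.5052,.1318,.268,-9.1)"
```

```text
tool_pos: [0.5054, 0.1322, 0.2675]
contact_force: [-2.7, -0.9, 6.2]
tool_pos: [0.505, 0.1322, 0.2651]
contact_force: [-1.2, -1.0, 5.3]
t 10.33 pos [0.505  0.1322 0.2651] turn [-0.0001 -0.006  -0.0001] shift tool-now [ 0.3  0.3 -2.9] shift tool-after [ 0.3  0.3 -2.9] F [-1.2 -1.   5.3] op 0.0201 q6 [ 0.11 -0.06  1.97 -0.    1.23  1.84]
```

```bash

for i in 1 2 3; do python3 -m crank '[[0,-0.004,0,-0.5,0.1,2.5,1],[0,0,0,-0.4,0,2,1]]' | egrep "pos|force"; done
python3 -c "
from h import *
goto(.505,.132,.25,-9.1)
s=eyes.get_image('side')
cv2.imwrite('pics/m3s.png',cv2.resize(s['image'][165:255,245:335],None,fx=6.6,fy=6.6,interpolation=cv2.INTER_CUBIC)[:,:,::-1])"
```

```text
tool_pos: [0.5051, 0.1321, 0.2627]
contact_force: [-2.7, -1.2, 4.6]
tool_pos: [0.5053, 0.1321, 0.2603]
contact_force: [-2.5, -1.0, 6.2]
tool_pos: [0.5055, 0.132, 0.258]
contact_force: [-2.8, -0.4, 6.1]
t 10.83 pos [0.5055 0.132  0.258 ] turn [-0.0003 -0.0034  0.0001] shift tool-now [-0.5  0.1  8. ] shift tool-after [-0.5  0.1  8. ] F [-2.8 -0.4  6.1] op 0.0196 q6 [ 0.11 -0.05  1.98 -0.    1.22  1.84]
```

View pics/m3s.png

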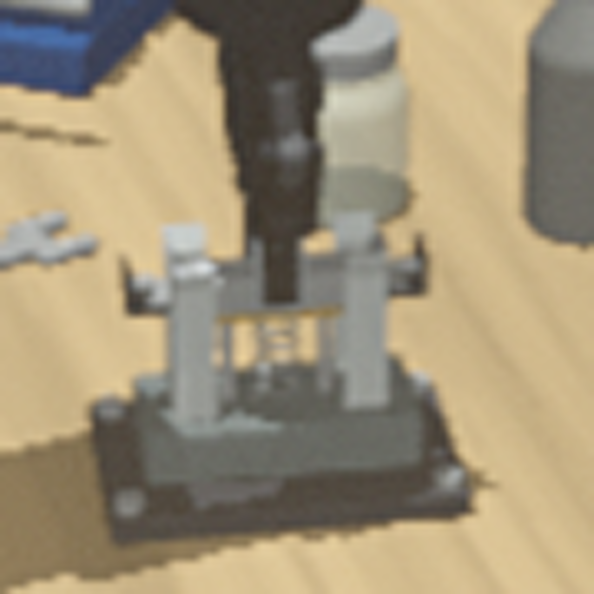

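The key is in the slot between the columns, with the follower pushed down under it. I continue towards the click, expected near TCP z ≈ 0.246.

```bash

for i in 1 2 3; do python3 -m crank '[[0,-0.003,0,-0.6,0.0,2.5,1],[0,0,0,-0.4,0,2,1]]' | egrep "pos|force"; done
for i in 1 2 3; do python3 -m crank '[[0,-0.003,0,-0.6,0.0,2,1]]' | egrep "pos|force"; done
```

```text
tool_pos: [0.5055, 0.1321, 0.2556]
contact_force: [-3.0, -0.3, 5.9]
tool_pos: [0.5056, 0.1321, 0.2533]
contact_force: [-2.6, -0.5, 6.1]
tool_pos: [0.5057, 0.1321, 0.2511]
contact_force: [-3.5, -0.4, 5.1]
tool_pos: [0.5057, 0.1322, 0.2502]
contact_force: [1.0, -1.9, 5.2]
tool_pos: [0.5058, 0.1321, 0.2494]
contact_force: [-0.4, -0.2, 6.0]
tool_pos: [0.5059, 0.1321, 0.2486]
contact_force: [0.2, -1.3, 6.3]
```

```bash

for i in 1 2 3 4 5; do python3 -m crank '[[0,-0.002,0,-0.5,0.0,2.2,1]]' | egrep "pos|force"; done
```

```text
tool_pos: [0.506, 0.1321, 0.2475]
contact_force: [-2.2, -0.2, 5.1]
tool_pos: [0.5061, 0.1321, 0.2464]
contact_force: [-2.6, -1.4, 5.5]
tool_pos: [0.5062, 0.1321, 0.2453]
contact_force: [-1.0, -1.1, 6.2]
tool_pos: [0.5063, 0.1321, 0.2442]
contact_force: [-1.3, -0.6, 6.1]
tool_pos: [0.5063, 0.1322, 0.2431]
contact_force: [-1.4, -0.7, 5.3]
```

```bash

python3 -c "
from h import *
goto(.505,.132,.25,-9.1)
s=eyes.get_image('side')
cv2.imwrite('pics/m4s.png',cv2.resize(s['image'][165:255,245:335],None,fx=6.6,fy=6.6,interpolation=cv2.INTER_CUBIC)[:,:,::-1])"
```

```text
t 12.05 pos [0.5063 0.1322 0.2431] turn [0.0009 0.0017 0.0003] shift tool-now [-1.3  0.4 -6.9] shift tool-after [-1.3  0.4 -6.9] F [-1.4 -0.7  5.3] op 0.0193 q6 [ 0.11 -0.03  1.98 -0.    1.19  1.84]
```

View pics/m4s.png

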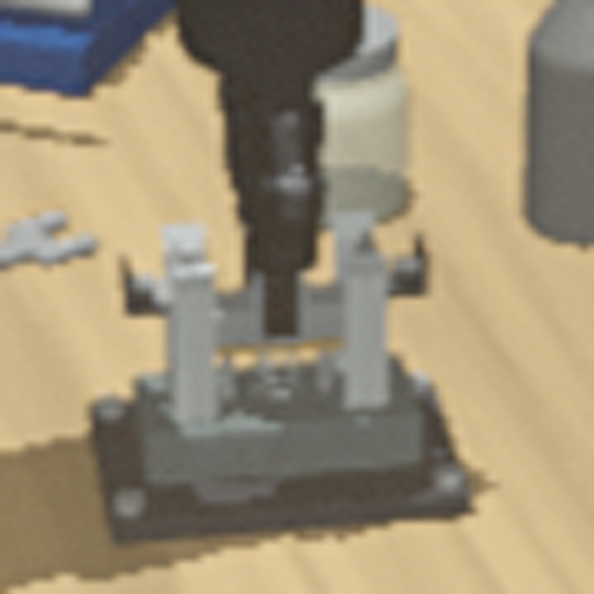

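```bash

for i in 1 2 3 4; do python3 -m crank '[[0,0,0,-0.3,0.0,-1.2,1]]' | egrep "pos|force"; done
```

```text
tool_pos: [0.5063, 0.1321, 0.2445]
contact_force: [-0.4, -0.3, 4.5]
tool_pos: [0.5062, 0.1321, 0.2462]
contact_force: [-1.1, -0.2, 4.4]
tool_pos: [0.5061, 0.1322, 0.2478]
contact_force: [-1.1, -0.5, 3.6]
tool_pos: [0.5059, 0.1322, 0.2495]
contact_force: [-0.1, -1.5, 3.4]
```

```bash

for i in 1 2 3; do python3 -m crank '[[0,0,0,-0.3,0.0,-0.7,1]]' | egrep "pos|force"; done
```

```text
tool_pos: [0.5057, 0.1322, 0.2505]
contact_force: [2.0, -0.4, -3.8]
tool_pos: [0.5054, 0.1322, 0.2505]
contact_force: [5.4, -0.1, -6.9]
tool_pos: [0.5052, 0.1322, 0.2505]
contact_force: [4.7, -0.1, -5.1]
```

The lips hold the key: pulling up stops hard at TCP z 0.2505. I release it.

```bash

python3 -m crank '[[0,0,0,0,0,0.8,1],[0,0,0,0,0,0,-0.2],[0,0,0,0,0,0,-0.2],[0,0,0,0,0,0,-0.2],[0,0,0,0,0,0,-0.2],[0,0,0,0,0,0,-0.2]]'
python3 -m crank '[[0,0,0,0,0,-5,-0.2],[0,0,0,0,0,-20,-0.2],[0,0,0,0,0,-30,-0.2],[0,0,0,0,0,-30,-0.2],[0,0,0,0,0,-20,-0.2],[0,0,0,0,0,0,-0.2]]'
python3 -c "
from h import *
s=eyes.get_image('side')
cv2.imwrite('pics/m5s.png',cv2.resize(s['image'][165:255,245:335],None,fx=6.6,fy=6.6,interpolation=cv2.INTER_CUBIC)[:,:,::-1])
goto(.489,-.327,.35,-10)"
```

```text
t: 13.18
tool_pos: [0.5036, 0.1324, 0.2476]
tool_rot: [3.131, -0.249, -0.004]
contact_force: [-0.1, 0.3, 0.2]
opening: 0.0511
t: 13.68
tool_pos: [0.5024, 0.1324, 0.3545]
tool_rot: [3.129, -0.248, -0.019]
contact_force: [0.2, -0.3, 0.5]
opening: 0.0516
t 13.73 pos [0.5021 0.1324 0.3528] turn [0.0041 0.0136 0.0161] shift tool-now [ 59.6 455.7   3.7] shift tool-after [ 66.9 454.7   2.8] F [ 0.4  0.7 -0.1] op 0.0509 q6 [ 0.11 -0.16  1.91 -0.    1.41  1.84]
```

View pics/m5s.png

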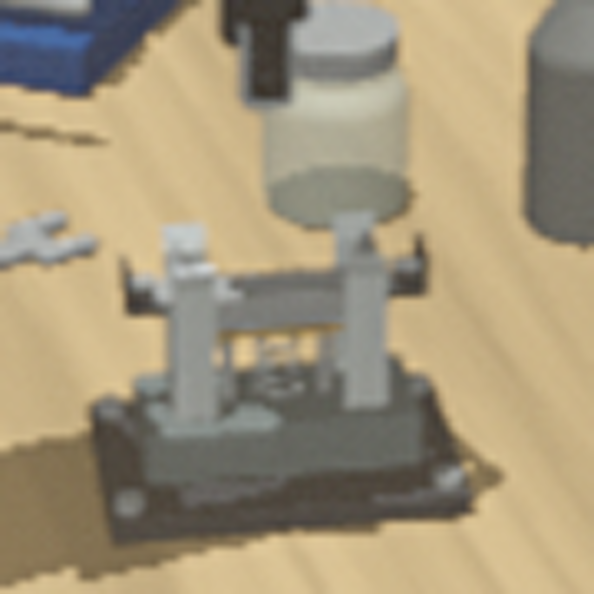

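The first key lies level under the lips, in the side crop at (217–345, 275–325). Now I fetch the second.

```bash

python3 -m crank '[[0.004,0.0136,0.016,5.6,20,0,-0.2],[0,0,0,5.6,35,0,-0.2],[0,0,0,5.6,39,0,-0.2],[0,0,0,5.6,39,0,-0.2],[0,0,0,5.6,39,0,-0.2],[0,0,0,5.6,39,0,-0.2],[0,0,0,5.6,39,0,-0.2],[0,0,0,5.6,39,0,-0.2]]' >/dev/null
python3 -c "
from h import *
goto(.4888,-.3266,.3,-10)"
```

```text
t 14.4 pos [ 0.4938 -0.1642  0.341 ] turn [-0.0047  0.0126  0.0144] shift tool-now [ 21.5 161.3  40. ] shift tool-after [ 23.3 160.8  41. ] F [1.  0.1 0.3] op 0.0514 q6 [-0.46 -0.15  1.92  0.    1.39  1.27]
```

```bash

python3 -m crank '[[-0.005,0.013,0.0144,6,36,10,-0.2],[0,0,0,5,36,10,-0.2],[0,0,0,5,36,10,-0.2],[0,0,0,3,26,10,-0.2],[0,0,0,0,10,0,-0.2],[0,0,0,0,0,0,-0.2]]' >/dev/null
python3 -c "
from h import *
goto(.4888,-.3266,.23,-10)"
```

```text
t 14.9 pos [ 0.482  -0.3216  0.2892] turn [-0.0045  0.0097 -0.0103] shift tool-now [ 8.2  3.9 59.1] shift tool-after [ 7.6  3.7 59.2] F [ 0.1  0.5 -0.3] op 0.0511 q6 [-0.72  0.05  1.82 -0.    1.29  1.04]
```

```bash

python3 -m crank '[[-0.0045,0.0097,-0.01,7.6,3.7,15,-0.2],[0,0,0,0,0,20,-0.2],[0,0,0,0,0,12,-0.2],[0,0,0,0,0,0,-0.2],[0,0,0,0,0,0,-0.2]]' >/dev/null
python3 -c "
from h import *
goto(.4888,-.3266,.21,-10)
s=eyes.get_image('side')
cv2.imwrite('pics/g3.png',cv2.resize(s['image'][250:370,260:420],None,fx=4,fy=4,interpolation=cv2.INTER_CUBIC)[:,:,::-1])"
```

```text
t 15.32 pos [ 0.4888 -0.3222  0.2386] turn [-0.0045  0.0033  0.0018] shift tool-now [ 0.9  4.5 28.5] shift tool-after [ 0.8  4.4 28.6] F [-0.1 -0.5  0.5] op 0.0512 q6 [-0.71  0.12  1.83  0.    1.19  1.03]
```

View pics/g3.png

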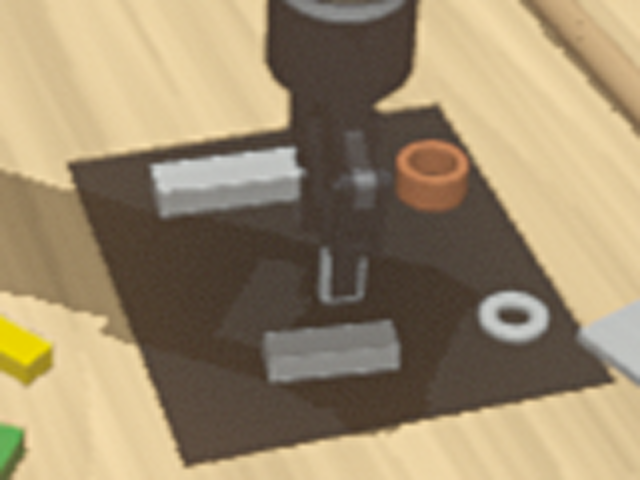

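The fingers are above the remaining short key at (332,350) in the crop. I descend.

```bash

python3 -m crank '[[-0.0045,0.003,0.002,0.8,4.4,15,-0.2],[0,0,0,0,0,10,-0.2],[0,0,0,0,0,0,-0.2],[0,0,0,0,0,0,-0.2]]' >/dev/null
python3 -c "
from h import *
goto(.4888,-.3266,.191,-10)"
```

```text
t 15.7 pos [ 0.4905 -0.3252  0.2172] turn [ 0.0024 -0.005   0.0026] shift tool-now [-1.6  1.7 26.2] shift tool-after [-1.4  1.7 26.2] F [ 0.5  0.  -0.4] op 0.0513 q6 [-0.71  0.15  1.84  0.    1.15  1.03]
```

```bash

python3 -m crank '[[0.0024,-0.005,0.0026,-1.4,1.7,13,-0.2],[0,0,0,0,0,10,-0.2],[0,0,0,0,0,0,-0.2],[0,0,0,0,0,0,-0.2]]' >/dev/null
python3 -c "
from h import *
goto(.4888,-.3266,.179,-10)"
```

```text
t 16.03 pos [ 0.4895 -0.3269  0.1944] turn [ 0.0014 -0.0025  0.0003] shift tool-now [-0.8 -0.2 15.4] shift tool-after [-0.7 -0.2 15.4] F [ 0.1 -1.3  0.6] op 0.0511 q6 [-0.72  0.19  1.84  0.    1.11  1.03]
```

```bash

python3 -m crank '[[0.0014,-0.0025,0,-0.8,-0.2,8,-0.2],[0,0,0,0,0,4,-0.2],[0,0,0,0,0,0,-0.2],[0,0,0,0,0,0,-0.2]]' >/dev/null
python3 -c "
from h import *
goto(.4888,-.3266,.179,-10)"
```

```text
t 16.37 pos [ 0.4886 -0.3266  0.1809] turn [-0.0005  0.0007 -0.0001] shift tool-now [ 0.2 -0.1  1.9] shift tool-after [ 0.2 -0.1  1.9] F [0.6 0.1 0.8] op 0.0512 q6 [-0.72  0.21  1.85  0.    1.09  1.03]
```

```bash

python3 -m crank '[[-0.0005,0.0007,0,0.2,-0.1,1.9,-0.2],[0,0,0,0,0,0,1],[0,0,0,0,0,0,1],[0,0,0,0,0,0,1],[0,0,0,0,0,0,1],[0,0,0,0,0,0,1],[0,0,0,0,0,0,1],[0,0,0,0,0,0,1]]' 80 
python3 -m crank '[[0,0,0,0,0,-5,1],[0,0,0,0,0,-15,1],[0,0,0,0,0,-30,1],[0,0,0,0,0,-30,1],[0,0,0,0,0,-25,1],[0,0,0,0,0,-15,1]]'
python3 -c "
from h import *
s=eyes.get_image('side')
cv2.imwrite('pics/g4.png',cv2.resize(s['image'][220:370,260:420],None,fx=4,fy=4,interpolation=cv2.INTER_CUBIC)[:,:,::-1])
goto(.5055,.1315,.325,-9.1)"
```

```text
t: 17.03
tool_pos: [0.489, -0.3266, 0.1795]
tool_rot: [3.129, -0.274, 0.001]
contact_force: [-0.4, 0.5, 0.2]
opening: 0.0198
t: 17.53
tool_pos: [0.4865, -0.3246, 0.2967]
tool_rot: [-3.12, 0.273, 0.021]
contact_force: [0.3, -0.2, -1.8]
opening: 0.0194
t 17.58 pos [ 0.4873 -0.3252  0.2999] turn [-0.0058  0.0098 -0.0157] shift tool-now [ -61.6 -453.1  -21.9] shift tool-after [ -54.3 -453.9  -25.1] F [ 2.1 -1.2  0.7] op 0.0201 q6 [-0.72  0.05  1.8  -0.    1.31  1.03]
```

View pics/g4.png

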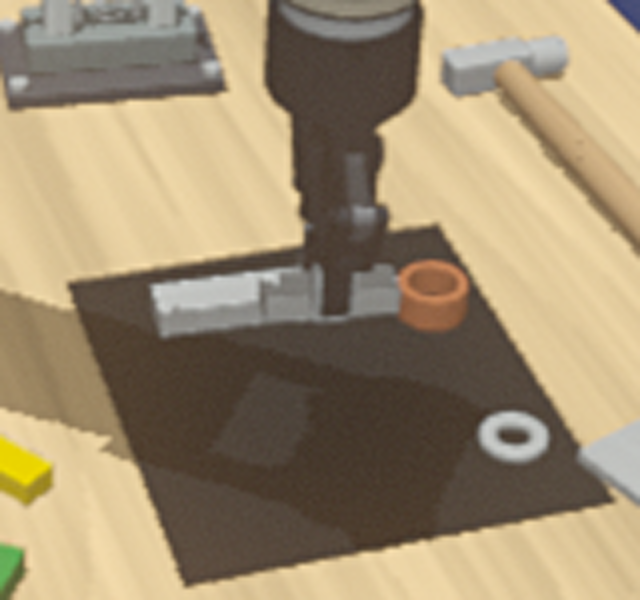

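```bash

python3 -m crank '[[-0.006,0.01,-0.016,-4.5,-20,-5,1],[0,0,0,-4.5,-34,-5,1],[0,0,0,-5,-39,-5,1],[0,0,0,-5,-39,-4,1],[0,0,0,-5,-39,-3,1],[0,0,0,-5,-39,-3,1],[0,0,0,-5,-39,-2,1],[0,0,0,-5,-39,-2,1]]' >/dev/null
python3 -c "
from h import *
goto(.5055,.1315,.33,-9.1)"
```

```text
t 18.25 pos [ 0.4936 -0.0305  0.3278] turn [ 0.0048 -0.0039 -0.0138] shift tool-now [ -16.1 -161.6   -3.1] shift tool-after [ -13.9 -161.9   -2.2] F [ 0.6  0.5 -2.1] op 0.02 q6 [-0.21 -0.21  1.99 -0.    1.36  1.53]
```

```bash

python3 -m crank '[[0.005,-0.004,-0.014,-4,-37,-1,1],[0,0,0,-3,-37,0,1],[0,0,0,-3,-35,0,1],[0,0,0,-2,-25,0,1],[0,0,0,0,-10,0,1],[0,0,0,0,0,0,1],[0,0,0,0,0,0,1]]' >/dev/null
python3 -c "
from h import *
goto(.5052,.1318,.31,-9.1)"
```

```text
t 18.83 pos [0.5009 0.1271 0.324 ] turn [-0.0006  0.0051  0.0111] shift tool-now [ 3.6 -5.2 14. ] shift tool-after [ 3.5 -5.3 14. ] F [-0.6 -0.5 -1.5] op 0.0197 q6 [ 0.1  -0.14  1.94  0.    1.35  1.82]
```

```bash

python3 -m crank '[[0,0.005,0.011,3.5,-5.3,10,1],[0,0,0,0,0,0,1],[0,0,0,0,0,0,1]]' >/dev/null
python3 -c "
from h import *
goto(.5052,.1318,.295,-9.1)"
```

```text
t 19.08 pos [0.5056 0.1292 0.3121] turn [ 0.001   0.0004 -0.0051] shift tool-now [-0.8 -2.5 17.1] shift tool-after [-0.8 -2.5 17.1] F [ 0.2 -0.5 -1.1] op 0.0194 q6 [ 0.11 -0.12  1.94 -0.    1.32  1.84]
```

```bash

python3 -m crank '[[0.001,0,-0.005,-0.8,-2.5,10,1],[0,0,0,0,0,5,1],[0,0,0,0,0,0,1],[0,0,0,0,0,0,1]]' >/dev/null
python3 -c "
from h import *
goto(.5052,.1318,.285,-9.1)"
```

```text
t 19.42 pos [0.5053 0.1292 0.2942] turn [ 0.0011  0.0024 -0.0043] shift tool-now [-0.5 -2.6  9.2] shift tool-after [-0.5 -2.6  9.2] F [-0.4  0.1 -1.9] op 0.02 q6 [ 0.11 -0.1   1.95 -0.    1.29  1.84]
```

```bash

python3 -m crank '[[0.001,0.0024,-0.004,-0.5,-2.6,4,1],[0,0,0,0,0,0,1],[0,0,0,0,0,0,1]]' >/dev/null
python3 -c "
from h import *
goto(.5052,.1318,.279,-9.1)
s=eyes.get_image('side')
cv2.imwrite('pics/m6s.png',cv2.resize(s['image'][165:255,245:335],None,fx=6.6,fy=6.6,interpolation=cv2.INTER_CUBIC)[:,:,::-1])"
```

```text
t 19.67 pos [0.5053 0.1317 0.2898] turn [ 0.0001 -0.0002 -0.0006] shift tool-now [-0.1 -0.1 10.8] shift tool-after [-0.1 -0.1 10.8] F [-0.  -0.3 -0.8] op 0.0197 q6 [ 0.11 -0.09  1.96 -0.    1.28  1.84]
```

View pics/m6s.png

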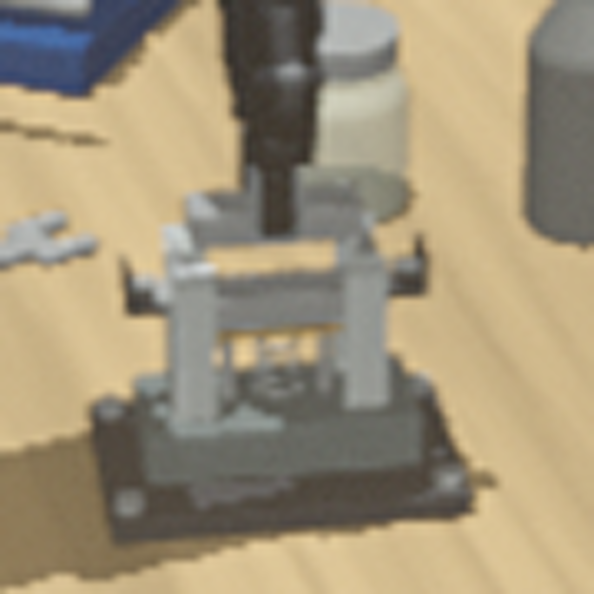

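The second key is aligned over the slot as the first was, at 188–370 in the crop. I descend.

```bash

python3 -m crank '[[0,0,0,-0.2,0,4,1],[0,0,0,-0.2,0,3.5,1],[0,0,0,-0.2,0,3,1],[0,0,0,-0.2,0,3,1],[0,0,0,-0.2,0,1.5,1],[0,0,0,0,0,0,1]]'
python3 -c "
from h import *
goto(.505,.132,.27,-9.1)"
```

```text
t: 20.22
tool_pos: [0.5048, 0.1321, 0.2747]
tool_rot: [-3.131, 0.249, -0.005]
contact_force: [-0.3, -0.6, 0.6]
opening: 0.0194
t 20.22 pos [0.5048 0.1321 0.2747] turn [-0.0007 -0.0034 -0.0001] shift tool-now [0.2 0.1 4.7] shift tool-after [0.2 0.1 4.7] F [-0.3 -0.6  0.6] op 0.0194 q6 [ 0.11 -0.08  1.97 -0.    1.25  1.84]
```

```bash

for i in 1 2 3 4; do python3 -m crank '[[0,-0.003,0,-0.4,0.1,2,1],[0,0,0,-0.3,0,1.5,1]]' | egrep "pos|force"; done
python3 -c "
from h import *
goto(.505,.132,.27,-9.1)"
```

```text
tool_pos: [0.5048, 0.1322, 0.2726]
contact_force: [-0.8, -0.2, 2.4]
tool_pos: [0.5048, 0.1323, 0.2706]
contact_force: [-0.9, -1.0, 2.5]
tool_pos: [0.5046, 0.1324, 0.2678]
contact_force: [1.3, 0.7, 1.0]
tool_pos: [0.5045, 0.1323, 0.2651]
contact_force: [-0.1, -0.1, 5.0]
t 20.88 pos [0.5045 0.1323 0.2651] turn [-0.0029 -0.0009 -0.    ] shift tool-now [ 0.6  0.2 -4.9] shift tool-after [ 0.5  0.3 -4.9] F [-0.1 -0.1  5. ] op 0.0201 q6 [ 0.11 -0.07  1.97  0.    1.23  1.84]
```

```bash

for i in 1 2 3 4; do python3 -m crank '[[-0.001,-0.002,0,-0.2,0.1,2.3,1],[0,0,0,-0.2,0,1.8,1]]' | egrep "pos|force"; done
python3 -c "
from h import *
goto(.505,.132,.2505,-9.1)"
```

```text
tool_pos: [0.5046, 0.1324, 0.2621]
contact_force: [-1.1, -0.4, 5.9]
tool_pos: [0.5048, 0.1325, 0.2592]
contact_force: [-0.8, -0.8, 6.5]
tool_pos: [0.5049, 0.1326, 0.2563]
contact_force: [-1.3, -1.4, 5.9]
tool_pos: [0.505, 0.1327, 0.2535]
contact_force: [-2.6, -0.5, 6.2]
t 21.55 pos [0.505  0.1327 0.2535] turn [-0.001   0.0013  0.0001] shift tool-now [0.1 0.7 3. ] shift tool-after [0.1 0.7 3. ] F [-2.6 -0.5  6.2] op 0.0198 q6 [ 0.11 -0.05  1.98  0.    1.21  1.84]
```

```bash

for i in 1 2 3; do python3 -m crank '[[-0.0005,0,0,-0.3,0.2,1.7,1]]' | egrep "pos|force"; done
```

```text
tool_pos: [0.5049, 0.1326, 0.2524]
contact_force: [0.5, -0.2, 7.1]
tool_pos: [0.5048, 0.1326, 0.2513]
contact_force: [-0.9, 0.8, 5.6]
tool_pos: [0.5047, 0.1326, 0.2501]
contact_force: [-0.7, 0.3, 5.6]
```

```bash

python3 -m crank '[[0,0,0,-0.1,0.1,0.8,1]]' | egrep "pos|force"
python3 -m crank '[[0,0,0,-0.1,0.1,-0.6,1]]' | egrep "pos|force"
python3 -m crank '[[0,0,0,-0.1,0.1,-0.6,1]]' | egrep "pos|force"
```

```text
tool_pos: [0.5047, 0.1326, 0.2495]
contact_force: [-1.7, 0.4, 5.9]
tool_pos: [0.5046, 0.1326, 0.2502]
contact_force: [0.2, -0.0, 5.0]
tool_pos: [0.5045, 0.1325, 0.2507]
contact_force: [1.2, -0.1, -0.3]
```

```bash

for i in 1 2; do python3 -m crank '[[0,0,0,-0.1,0.1,-0.7,1]]' | egrep "pos|force";done
```

```text
tool_pos: [0.5043, 0.1325, 0.2508]
contact_force: [4.1, 1.6, -3.5]
tool_pos: [0.5041, 0.1324, 0.2508]
contact_force: [5.0, 0.8, -2.9]
```

The lips hold the second key as well: the upward pull stops at z 0.2508. I back off slightly and release.

```bash

python3 -m crank '[[0,0,0,0.3,0,0.6,1],[0,0,0,0,0,0,-0.2],[0,0,0,0,0,0,-0.2],[0,0,0,0,0,0,-0.2],[0,0,0,0,0,0,-0.2],[0,0,0,0,0,0,-0.2]]'
python3 -m crank '[[0,0,0,0,0,-5,-0.2],[0,0,0,0,0,-20,-0.2],[0,0,0,0,0,-30,-0.2],[0,0,0,0,0,-35,-0.2],[0,0,0,0,0,-35,-0.2],[0,0,0,0,0,-20,-0.2],[0,0,0,0,0,0,-0.2]]'
python3 -c "
from h import *
s=eyes.get_image('side')
cv2.imwrite('pics/m7s.png',cv2.resize(s['image'][165:255,245:335],None,fx=6.6,fy=6.6,interpolation=cv2.INTER_CUBIC)[:,:,::-1])
goto(.5,-.1,.4,-10)"
```

```text
t: 22.72
tool_pos: [0.5026, 0.1321, 0.2479]
tool_rot: [-3.131, 0.249, 0.01]
contact_force: [0.1, -0.2, 0.6]
opening: 0.0512
t: 23.3
tool_pos: [0.5019, 0.1317, 0.3966]
tool_rot: [3.13, -0.249, -0.027]
contact_force: [0.9, 0.4, 0.0]
opening: 0.0513
t 23.35 pos [0.5017 0.1317 0.3949] turn [0.0034 0.0184 0.0155] shift tool-now [ 34.9 229.   -5. ] shift tool-after [ 38.5 228.4  -5.1] F [0.6 0.8 0.5] op 0.0512 q6 [ 0.11 -0.19  1.86  0.    1.49  1.84]
```

View pics/m7s.png

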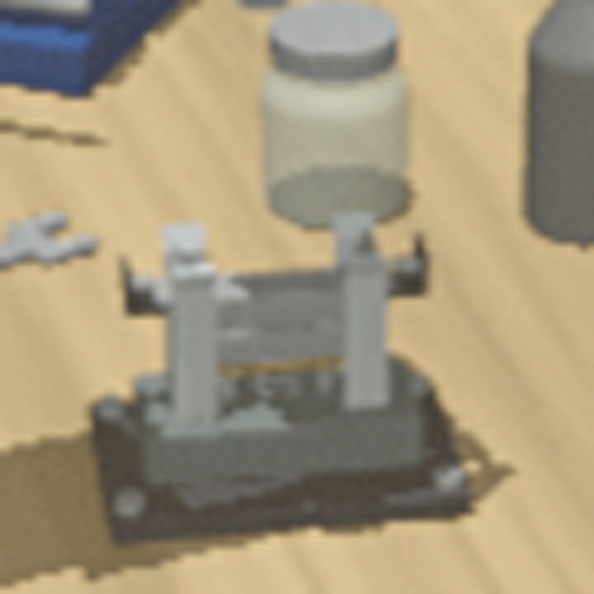

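Both keys are stacked between the columns. The upper one's top edge is at row ≈275 in the crop, the same as the first key's after it was held. I move aside for a check from above.

```bash

python3 -m crank '[[0,0,0,5,25,0,-0.2],[0,0,0,5,38,0,-0.2],[0,0,0,5,38,0,-0.2],[0,0,0,5,38,0,-0.2],[0,0,0,5,38,0,-0.2],[0,0,0,5,20,0,-0.2],[0,0,0,0,0,0,-0.2],[0,0,0,0,0,0,-0.2]]'|tail -4
python3 -c "
from h import *
p=eyes.get_image('top');save(p,'end_t.png')
a=cv2.resize(p['image'][205:295,220:300],(480,540),interpolation=cv2.INTER_CUBIC);cv2.imwrite('pics/end_tc.png',a[:,:,::-1])
s=eyes.get_image('side');save(s,'end_s.png')"
```

```text
tool_pos: [0.4971, -0.0741, 0.3816]
tool_rot: [-3.13, 0.242, 0.057]
contact_force: [-0.7, 0.2, -0.5]
opening: 0.0512
```

View pics/end_tc.png

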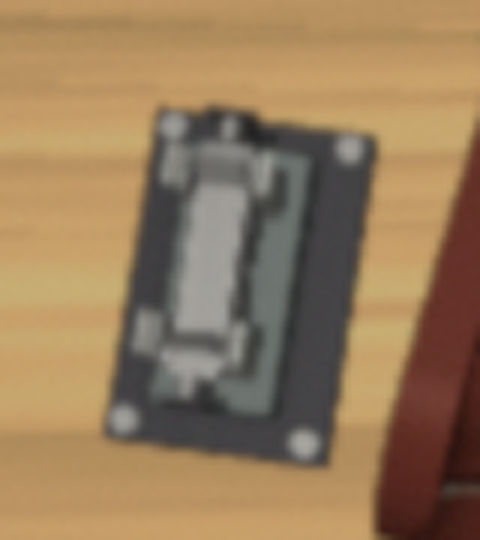

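View pics/end_s.png

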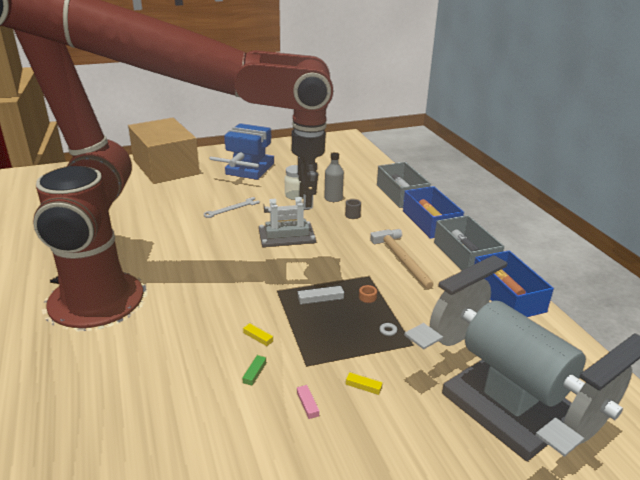

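From above, the key lies along the slot with both lips over its ends, crop (210,260). The long key and the bystanders are where they were, and the arm is clear.

```bash
python3 -c "
from h import *
print(ctrl.finish_job())"
```

```text
the job is handed in; nothing more can be done
None
```

Both short keys are loaded in the magazine under the lips, and the job is handed in at about 24 s of the 58 s. No verdict was reported.

- **Loading:** I gripped each key by its middle, pressed it past the lips, tugged up to test it, then let go. The first key was released before I fetched the second.
- **Force:** The readings I took at the end of each step peaked at about 7 N, against the limit of 18 N.
- **Tug tests:** Both keys were stopped by the lips, the first at tool height 250.5 mm and the second at 250.8 mm. I pressed the second only about 1.3 mm below that point, so the magazine should not have reached its stop.
- **Last pictures:** The side view shows the two keys stacked level. The top view shows the upper key lying along the slot with both lips over its ends. The long key and the other things look unmoved, and the gripper is clear.
- **What disagreed:** The two cameras differed by about 4 mm in x. I steered by the top camera. On the first key, contact with the +x lip showed I was 1 to 2 mm off, and I corrected that by the measured force.

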